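Close the dust collector's lid and hold its cover plate over the screw holes

ROBOT

A 6-joint arm with a two-finger parallel gripper is mounted at the origin on the work surface. World frame = base frame: x ahead of the robot, y to its left, z up, the work surface at z = 0. Lengths are in m, angles in degrees, forces in N, time in s.
With the tool pointing down it reaches from about 0.35 to 0.95 m from the base axis. Payload 17.4 kg.
Tool frame: the origin (TCP) lies midway between the tips of the shut fingers; the grasp point (between the pads) lies 19 mm behind it; z points along the fingers, y is the line along which they close (so a half turn about z gives the same grasp; the last joint's range is limited). The gripper opens to 93 mm and grips with 3 to 60 N. Pads are 15 mm wide; open, the fingers measure 128 mm over their backs; the gripper's body (75 mm by 188 mm) begins 65 mm behind the grasp point.
Start: joints at [-71.895, 6.646, 82.598, -0, 90.757, -2.166], TCP at [0.234, -0.633, 0.219] pointing down, gripper open.
Joint ranges: [-162.19, 162.19], [-47.58, 125.68], [4.15, 143.07], [-65.23, 245.23], [0.69, 171.88], [-170.13, 170.13]. Speed limits (degrees/s): [108.29, 108.29, 127.2, 180, 180, 180].

INTERFACE

Orientations are given as a 3x3 rotation matrix whose columns are the frame's x, y, z axes.
In Python, from workcell import bot, viewer, order, search_frame gives the robot as it stands.
- The arm moves only by the tool arm_command, never from a script. Its argument "commands" is a list of rows, each a list of 3 entries, a list of its own where there are three numbers: the turn, a rotation vector about the world's x, y, z in units of 6 degrees (1.0 is 6 degrees), then the shift along the world's x, y, z in units of 2.5 cm (1.0 is 2.5 cm), then the opening, from -1 (shut) to 1 (fully open). A call has 1 to 8 rows; each row shifts and turns the commanded pose from where the row before left it; what a row does not reach is not made up. A row lasts 1/12 s, in which the tool goes at most 41.7 mm and 7.16 degrees, less where a joint would pass 70% of its speed; a pose out of reach is approached as far as the arm can. A call with a number of a shift or a turn outside -1 to 1 is refused whole. A call with a gripper value outside its range is refused whole. The fingers move at their own pace and stop on an object; "force" is the grip in N (left out, the last holds). Time passes only in rows, so rows that do not move let the fingers close. It gives the time, the measured TCP pose, the force, the opening and the grip force at its end, in the units of the state.
- bot.get_state(): the state, without advancing time (a new reading comes with each control period).
- viewer.grab_frame(name): name is "side" or "top" or "wrist"; returns a dict with "pixels" (480x640x3 uint8, red, green, blue), "camera_matrix" (3x3 intrinsics, pixels), "distortion" ([k1, k2, p1, p2, k3] as OpenCV has them; the pictures are not rectified), "xyz" and "rotation" of the camera in the world; the wrist camera has in their place "mount" (4x4, takes a point from camera to tool coordinates, whose origin is the TCP and whose axes are the flange's). Camera axes: x right, y down, z forward; pixel columns grow to the right and rows downward; lengths in m; the calibration is good to about 2 mm. A picture is of the moment at which its call begins: read the wrist's pose just before it. There is no depth.
- order.sign_off(): hands the job in; it is judged then, once.
Trained networks look in a picture, given as the dict that the camera call returned (one of the last four; its "shot" number tells which), for a name from the list of things; names that differ only in an ending like _2 or _b are one class to them, and where a whole thing is asked for, a point or a joint stands for the part that bears it (a point fixed in the world has none). Each returns a list of dicts, best first, with "confidence" (0 to 1); they miss things now and then, are a little off and sometimes report something else, mostly with a low value. They report only what shows in the picture. A call takes as long as a camera call. They do not tell look-alikes from the thing itself.
- search_frame(name, picture): "bbox" ([centre column, centre row, width, height] in pixels, round what is visible of it).
The state is a dict: "time_s": time; "qpos": joint angles; "qvel": joint speeds; "joint_torque": joint torques, N m; "ee_pos": TCP position; "tool_rot": TCP orientation; "force": force on the tool from outside, world axes, zero at the start; "ft_torque": the same for the moment, N m; "grip_width": opening from 0.0 (shut) to 1.0 (fully open); "grasp_force": force on a finger pad.
Only numpy, scipy, OpenCV 4.12 (cv2) and the standard library are available. Lean on these libraries where they do the work, as an engineer would, in place of code of your own. Each camera call takes 0.05 s, during which the arm holds its last target. There are 200 camera calls.

TASK

Lower the open lid of the dust collector's filter box until it is fully shut, without slamming it. Then pick up the cover plate and hold it level over the opening in the shut lid, about 15 mm above it and not touching it, turned so that all four of its holes stand over the four threaded holes and each threaded hole would show whole through the plate's hole above it, ready for a colleague to start the screws. Finish while still holding it there, steady; do not set it down, and leave the other things on the bench where they lie.

Things in the scene. Friction and masses are not known exactly. Their poses are not given: they have to be found in the camera images.
- collector: Dust collector's filter box: grey open-topped metal box fixed to the bench, 220 (x) x 240 (y) x 110 mm high, hinged lid on top. Origin: centre of its underside, on the bench; z up. Its +x side carries the hinge and a hose spigot (60 mm wide, 45 mm long), its -x side faces roughly to the robot. It stands left or right of the robot's centre line, the slab with the plate on the other side.
- lid (a joint): Lid angle in rad: 0 fully shut and level, growing as the lid swings up about the hinge on the box's +x top edge; starts at 0.6 to 1.1. A stiff hinge keeps it where it is left; pushing it shut takes up to 5 N near the free edge. Lid: grey metal plate 220 x 240 x 12 mm, 0.7 kg, with a steel tab 70 mm wide, 5 mm thick that sticks out 15 mm from the middle of its free edge.
- lid_hinge (a point): Point on the hinge axis, at the middle of the lid's hinged edge, on the lid's underside. Turns with the lid: x points away from the free edge along the lid, y along the hinge axis, z out of the lid's top face. 110.5 mm above the bench.
- lid_edge (a point): Middle of the lid's free edge, on its top (outer) face: 220 mm from the hinge axis along the lid. Same axes as lid_hinge. The strip of the top face up to 65 mm from this edge is plain and free to push on.
- port (a point): Centre of the lid's rectangular opening (50 (x) x 85 (y) mm) and of the four 8 mm threaded holes around it, on an 80 (x) x 120 (y) mm rectangle; on the lid's top face, 110 mm from the hinge axis along the lid. Same axes as lid_hinge; z is straight up when the lid is shut, and it then lies 122.5 mm above the bench.
- thread_a (a point): Mouth of one of the four threaded holes, on the lid's top face, at x +40, y +60 mm from port.
- thread_b (a point): Mouth of the other, diagonal threaded hole, at x -40, y -60 mm from port. (The other two lie at x -40, y +60 and x +40, y -60.)
- slab: Sawn cream limestone slab 160 x 190 x 40 mm high, fixed to the bench, on which the cover plate lies at the start. Origin: centre of its underside.
- plate: Cover plate: loose aluminium plate 110 (x) x 150 (y) x 6 mm, 0.3 to 0.56 kg, flat on the slab. Origin: centre of its underside; z up. Four 16 mm through holes on an 80 (x) x 120 (y) mm rectangle. Handle on its middle: square bar 12 x 12 mm, 92 mm long along y, its centre line 46 mm above the underside (34 mm free below), on posts 12 mm square at y = +-40 mm. Fits the same turned half a turn.
- hole_a (a point): Centre of one of the plate's holes, on its underside, at x +40, y +60 mm from the plate's origin.
- hole_b (a point): Centre of the other, diagonal hole, on its underside, at x -40, y -60 mm.
- chisel: Bystander: steel stone chisel about 180 mm long and 22 mm wide, lying between collector and slab. Origin: underside, middle of its shank.
- jar: Bystander: small clear jar with a steel cap, 48 mm wide, 85 mm high, standing near the centre line. Origin: centre of its underside.
- wedge: Bystander: stepped wooden packing wedge 50 x 120 x 34 mm near the robot on its left. Origin: centre of its underside.
- offcut: Bystander: stone offcut 70 x 100 x 45 mm near the robot on its right. Origin: centre of its underside.
Things that resemble listed ones, but are neither listed nor needed, are in the scene too. What is shaped like the plate but purple is not meant.

How it is judged:
By the outcome, as a careful person would: the job done as asked, in the order asked, and still so for the second after the job is handed in, while the arm keeps its last pose, push and grip.
It also fails if it takes over 58 s, if anything falls off the work surface, if the arm or the gripper's body presses on something with over 40 N, if the wrist force passes 120 N, or if a joint passes its speed limit or range.

## Working session

There is one attempt and no reset: what is moved stays moved. The work goes in short steps, Python scripts to look and compute and a tool call to move; the robot and the scene stay as the last step left them, time stands still between calls to the robot, and variables do not carry over. Pictures are saved under pics/ and viewed, at most 10 in all, crops included, and the job is handed in when it is done.

Besides the shell and the picture viewer there is one more tool, called after "Call:" as name(argument=value, ...), one argument or row to a line, values as JSON. arm_command: Moves the arm, as the interface text tells. Shifts and turns lie within -1 to 1; 1 stands for 2.5 cm of shift or 6 degrees of turn. Its arguments: {"type":"object","properties":{"commands":{"type":"array"},"force":{"type":"number"}},"required":["commands"]}

```bash
mkdir -p pics; ls; cat > h.py <<'E'
import numpy as np, cv2, pickle
from workcell import bot, viewer, order, search_frame
def shot(name, fn=None):
    s=bot.get_state(); f=viewer.grab_frame(name)
    if name=="wrist":
        T=np.eye(4); T[:3,:3]=np.array(s["tool_rot"]); T[:3,3]=s["ee_pos"]
        M=T@np.array(f["mount"]); f["xyz"]=M[:3,3]; f["rotation"]=M[:3,:3]
    if fn: cv2.imwrite(f"pics/{fn}.png",np.array(f["pixels"])[:,:,::-1]); pickle.dump(f,open(f"pics/{fn}.pkl","wb"))
    return f
def load(fn): return pickle.load(open(f"pics/{fn}.pkl","rb"))
def proj(f,P):
    R=np.array(f["rotation"]).reshape(3,3).T; t=-R@np.array(f["xyz"])
    return cv2.projectPoints(np.array(P,float).reshape(-1,1,3),cv2.Rodrigues(R)[0],t,np.array(f["camera_matrix"]),np.array(f["distortion"],float))[0].reshape(-1,2)
def back(f,uv,z):
    n=cv2.undistortPoints(np.array(uv,float).reshape(-1,1,2),np.array(f["camera_matrix"]),np.array(f["distortion"],float)).reshape(-1,2)
    d=np.c_[n,np.ones(len(n))]@np.array(f["rotation"]).reshape(3,3).T; c=np.array(f["xyz"])
    return c+d*((z-c[2])/d[:,2])[:,None]
E
python3 - <<'E'
from h import *
for n in("top","side"):
    f=shot(n,n)
    print(n,np.round(f["xyz"],3).tolist(),np.round(f["rotation"],2).tolist())
    for o in("collector","lid","slab","plate","chisel","jar"):
        print(o,[(round(d["confidence"],2),np.round(d["bbox"]).tolist()) for d in search_frame(o,f)[:4]])
s=bot.get_state();print(s["time_s"],s["ee_pos"],np.round(s["tool_rot"],3).tolist(),s["grip_width"])
E
```

```text
pics
top [0.42, -0.077, 1.129] [[0.02, -1.0, 0.09], [-1.0, -0.02, 0.02], [-0.02, -0.09, -1.0]]
collector [(0.68, [154.0, 207.0, 182.0, 138.0])]
lid [(0.66, [147.0, 181.0, 170.0, 77.0])]
slab [(0.48, [150.0, 183.0, 177.0, 71.0])]
plate [(0.81, [275.0, 326.0, 58.0, 75.0]), (0.75, [514.0, 190.0, 52.0, 69.0]), (0.69, [421.0, 217.0, 72.0, 56.0])]
chisel [(0.78, [301.0, 227.0, 13.0, 80.0])]
jar [(0.93, [298.0, 142.0, 19.0, 30.0]), (0.39, [151.0, 181.0, 174.0, 77.0])]
side [0.29, 0.665, 0.753] [[-0.95, -0.19, 0.25], [-0.31, 0.62, -0.72], [-0.01, -0.76, -0.65]]
collector [(0.71, [217.0, 288.0, 134.0, 145.0]), (0.66, [241.0, 330.0, 185.0, 233.0])]
lid [(0.93, [213.0, 291.0, 135.0, 145.0]), (0.45, [232.0, 248.0, 26.0, 38.0])]
slab [(0.86, [327.0, 205.0, 72.0, 54.0])]
plate [(0.89, [328.0, 192.0, 51.0, 46.0]), (0.87, [392.0, 316.0, 72.0, 47.0]), (0.57, [328.0, 161.0, 55.0, 30.0])]
chisel [(0.96, [306.0, 277.0, 77.0, 32.0]), (0.36, [215.0, 288.0, 134.0, 142.0])]
jar [(0.74, [230.0, 248.0, 26.0, 40.0])]
0.7 [ 0.23387066 -0.63318136  0.21863442] [[0.938, 0.346, -0.0], [0.346, -0.938, 0.0], [0.0, -0.0, -1.0]] 1.0008247112735436
```

View pics/top.png

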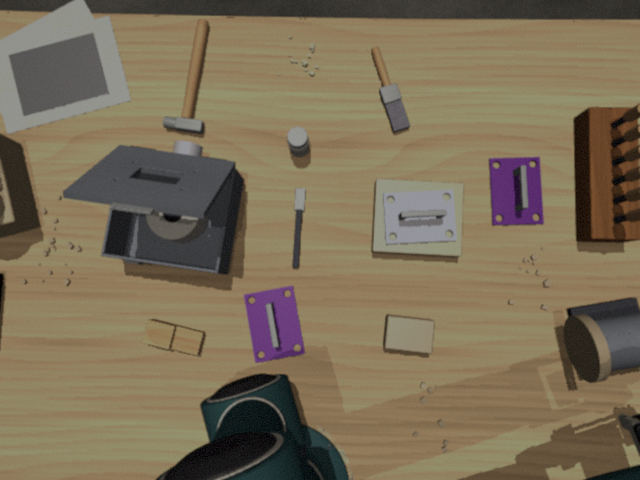

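View pics/side.png

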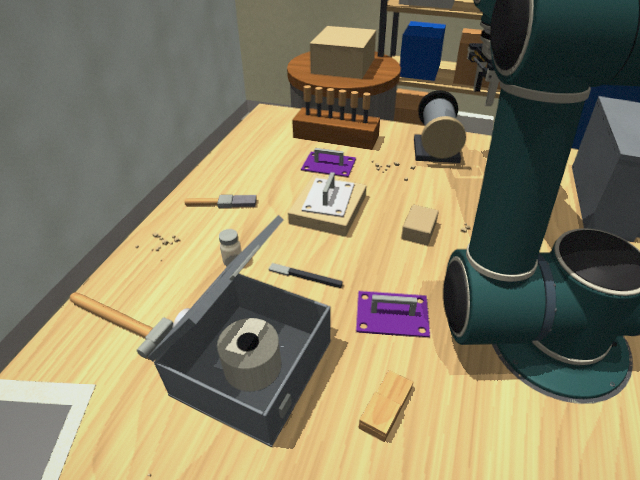

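The top view shows three things shaped like the plate: purple at (275,324), purple at (515,190), and the silver one on the limestone slab at (420,217). I choose the silver one. The filter box is at (170,220) with its lid open, hinge at the far side.

```bash
python3 - <<'E'
import cv2
t=cv2.imread("pics/top.png"); s=cv2.imread("pics/side.png")
a=cv2.resize(t[135:285,55:255],None,fx=3,fy=3,interpolation=3)   # 600x450
a=cv2.convertScaleAbs(a,alpha=1.6,beta=15)
cv2.imwrite("pics/c1.png",a)
b=cv2.resize(t[170:270,360:480],None,fx=5,fy=5,interpolation=3)
cv2.imwrite("pics/c2.png",b)
E
```

```text
(no output)
```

View pics/c1.png

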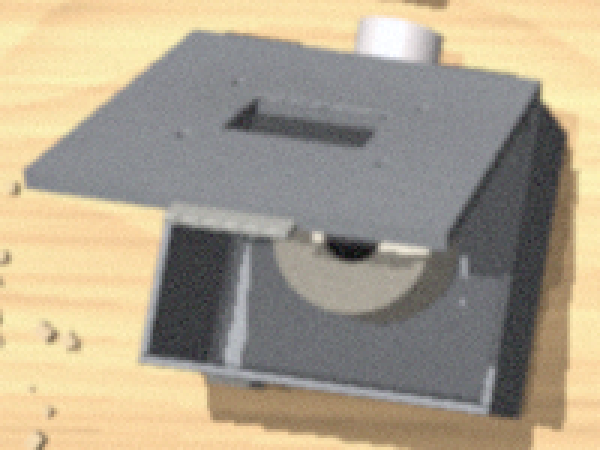

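View pics/c2.png

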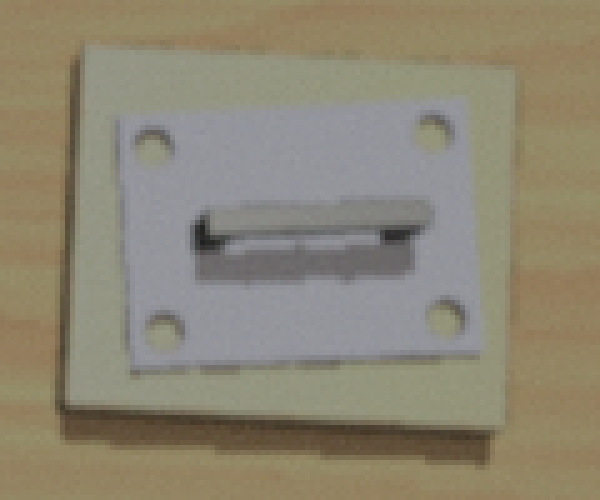

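```bash
cat > fit.py <<'E'
from h import *
from scipy.optimize import least_squares
def box2w(p,L):  # p=x,y,yaw ; L local to collector
    c,s=np.cos(p[2]),np.sin(p[2]); L=np.array(L,float)
    return np.c_[p[0]+c*L[:,0]-s*L[:,1],p[1]+s*L[:,0]+c*L[:,1],L[:,2]]
def lid2w(p,th,xyz):  # lid_hinge coords
    x,y,z=np.array(xyz,float).T
    return box2w(p,np.c_[.11+x*np.cos(th)+z*np.sin(th),y,.1105-x*np.sin(th)+z*np.cos(th)])
E
cat > f1.py <<'E'
from fit import *
f=load("top")
c1=lambda a:np.array(a)/3+[55,135]-.33
c2=lambda a:np.array(a)/5+[360,170]-.4
H=[[236,83],[420,108],[180,135],[380,163],[190,30],[538,80]]
Hl=[[-.07,.06,.012],[-.07,-.06,.012],[-.15,.06,.012],[-.15,-.06,.012],[0,.12,.012],[0,-.12,.012]]
B=[[142,362],[490,412]];Bl=[[-.11,.12,.11],[-.11,-.12,.11]]
r=least_squares(lambda q:np.r_[proj(f,lid2w(q[:3],q[3],Hl))-c1(H),proj(f,box2w(q[:3],Bl))-c1(B)].ravel(),[.6,.25,0,.8])
print("box",r.x.round(4),r.fun.reshape(-1,2).round(1).tolist())
h=c2([[153,147],[434,133],[164,330],[446,318]])
W=back(f,h,.046);print(W.round(4).tolist())
r2=least_squares(lambda q:(proj(f,box2w(q,[[.04,.06,.046],[.04,-.06,.046],[-.04,.06,.046],[-.04,-.06,.046]]))-h).ravel(),[.6,-.2,0])
print("plate",r2.x.round(4),r2.fun.round(2).tolist())
p=r.x
print("lid_edge",lid2w(p[:3],p[3],[[-.22,0,.012],[-.235,0,.0]]).round(4).tolist(),"port shut",lid2w(p[:3],0,[[-.11,0,.012]]).round(4))
g=load("side")
im=cv2.imread("pics/side.png")
for P,c in((lid2w(p[:3],p[3],Hl),(0,0,255)),(box2w(p[:3],Bl),(0,255,0)),(box2w(r2.x,[[.04,.06,.046],[.04,-.06,.046],[-.04,.06,.046],[-.04,-.06,.046]]),(255,0,0))):
    for u in proj(g,P): cv2.circle(im,(int(u[0]*2+.5)//2,int(u[1])),2,c,-1)
cv2.imwrite("pics/chk.png",cv2.resize(im[140:460,140:400],None,fx=1.8,fy=1.8))
E
python3 f1.py
```

```text
box [ 0.571   0.248  -0.1117  0.9144] [[0.0, -0.1], [0.3, -0.2], [0.7, 0.3], [0.3, -0.1], [0.1, 0.0], [0.4, -1.1], [-1.8, 0.9], [-0.1, 0.3]]
[[0.6164, -0.2102, 0.046], [0.625, -0.33, 0.046], [0.5374, -0.2158, 0.046], [0.5453, -0.3352, 0.046]]
plate [ 0.581  -0.2728  0.0683] [0.02, -0.19, -0.04, -0.03, -0.05, 0.18, 0.07, 0.03]
lid_edge [[0.5564, 0.2497, 0.2921], [0.5378, 0.2517, 0.2967]] port shut [[0.571  0.248  0.1225]]
```

View pics/chk.png

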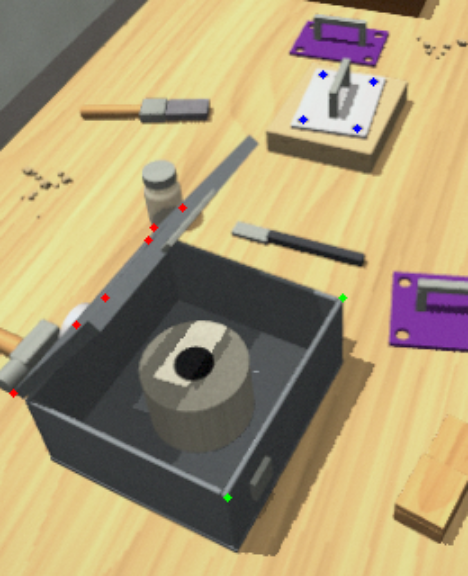

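The overlay fits both images to within about 2 px. That gives:
- **Box:** (0.571, 0.248), yaw −6.4°, lid at 0.914 rad.
- **Plate:** (0.581, −0.273), yaw +3.9°. It is the silver plate on the cream slab.

I'll raise the arm and carry the shut fingers over the lid.

Call:
arm_command(
  commands=[
    [[0, 0, 0], [0, 0, 1], -1],
    [[0, 0, 0], [0, 0, 1], -1],
    [[0, 0, 0], [0, 0, 1], -1],
    [[0, 0, 0], [0, 0, 1], -1],
    [[0, 0, 0], [0, 0, 1], -1],
    [[0, 0, 0], [0.4, 1, 0.4], -1],
    [[0, 0, 0], [0.4, 1, 0], -1],
    [[0, 0, 0], [0.4, 1, 0], -1],
  ],
)

```text
time_s: 1.37
ee_pos: [0.264, -0.5576, 0.3543]
tool_rot: [[0.938, 0.346, 0.001], [0.346, -0.938, -0.001], [0.0, 0.001, -1.0]]
force: [-0.2, -0.4, -0.8]
grip_width: 0.475
grasp_force: 0.0
```

Call:
arm_command(
  commands=[
    [[0, 0, -0.5], [0.4, 1, 0], -1],
    [[0, 0, -0.5], [0.4, 1, 0], -1],
    [[0, 0, -0.5], [0.4, 1, 0], -1],
    [[0, 0, -0.5], [0.4, 1, 0], -1],
    [[0, 0, -0.5], [0.4, 1, 0], -1],
    [[0, 0, -0.5], [0.4, 1, 0], -1],
    [[0, 0, -0.5], [0.4, 1, 0], -1],
    [[0, 0, -0.5], [0.4, 1, 0], -1],
  ],
)

```text
time_s: 2.03
ee_pos: [0.344, -0.3569, 0.3538]
tool_rot: [[0.998, -0.068, 0.0], [-0.068, -0.998, -0.0], [0.0, 0.0, -1.0]]
force: [1.2, -0.1, -0.1]
grip_width: 0.005
grasp_force: 0.0
```

Call:
arm_command(
  commands=[
    [[0, 0, 0], [0.4, 1, 0], -1],
    [[0, 0, 0], [0.4, 1, 0], -1],
    [[0, 0, 0], [0.4, 1, 0], -1],
    [[0, 0, 0], [0.4, 1, 0], -1],
    [[0, 0, 0], [0.4, 1, 0], -1],
    [[0, 0, 0], [0.4, 1, 0], -1],
    [[0, 0, 0], [0.4, 1, 0], -1],
    [[0, 0, 0], [0.4, 1, 0], -1],
  ],
)

```text
time_s: 2.7
ee_pos: [0.424, -0.1569, 0.3539]
tool_rot: [[0.998, -0.065, 0.001], [-0.065, -0.998, -0.0], [0.001, 0.0, -1.0]]
force: [0.5, -0.2, 0.3]
grip_width: 0.006
grasp_force: 0.0
```

Call:
arm_command(
  commands=[
    [[0, 0, -0.2], [0.4, 1, 0], -1],
    [[0, 0, -0.2], [0.4, 1, 0], -1],
    [[0, 0, 0], [0.4, 1, 0], -1],
    [[0, 0, 0], [0.4, 1, 0], -1],
    [[0, 0, 0], [0.4, 1, 0], -1],
    [[0, 0, 0], [0.4, 1, 0], -1],
    [[0, 0, 0], [0.4, 1, 0], -1],
    [[0, 0, 0], [0.4, 1, 0], -1],
  ],
)

```text
time_s: 3.37
ee_pos: [0.5041, 0.0432, 0.3538]
tool_rot: [[0.994, -0.107, 0.0], [-0.107, -0.994, 0.0], [0.0, -0.0, -1.0]]
force: [-0.1, -0.8, -0.5]
grip_width: 0.005
grasp_force: 0.0
```

Call:
arm_command(
  commands=[
    [[0, 0, 0], [0.4, 1, 0], -1],
    [[0, 0, 0], [0.4, 1, 0], -1],
    [[0, 0, 0], [0.4, 1, 0], -1],
    [[0, 0, 0], [0.4, 1, 0], -1],
    [[0, 0, 0], [0.4, 1, 0], -1],
    [[0, 0, 0], [0.4, 1, 0], -1],
    [[0, 0, 0], [0.4, 1, 0], -1],
    [[0, 0, 0], [0.3, 1, 0], -1],
  ],
)

```text
time_s: 4.03
ee_pos: [0.5818, 0.2431, 0.3535]
tool_rot: [[0.994, -0.107, -0.0], [-0.107, -0.994, -0.0], [0.0, 0.0, -1.0]]
force: [0.0, -0.2, -0.8]
grip_width: 0.007
grasp_force: 0.0
```

```bash
python3 - <<'E'
import numpy as np
from fit import *
p=[.571,.248,-.1117]
for th in np.linspace(.914,0,12):
    X=lid2w(p,th,[[-.195,0,.012]])[0]+np.array([np.cos(p[2]),np.sin(p[2]),0])*.0075
    print(round(th,3),X.round(4))
E
```

```text
0.914 [0.5789 0.2471 0.2723]
0.831 [0.5659 0.2486 0.2626]
0.748 [0.5538 0.2499 0.2519]
0.665 [0.5426 0.2512 0.2402]
0.582 [0.5324 0.2523 0.2277]
0.499 [0.5233 0.2534 0.2143]
0.415 [0.5153 0.2542 0.2002]
0.332 [0.5085 0.255  0.1855]
0.249 [0.5029 0.2556 0.1702]
0.166 [0.4986 0.2561 0.1546]
0.083 [0.4956 0.2565 0.1386]
0.0 [0.494  0.2566 0.1225]
```

Call:
arm_command(
  commands=[
    [[0, 0, 0], [0, 0.1, -0.8], -1],
    [[0, 0, 0], [0, 0, -0.8], -1],
    [[0, 0, 0], [0, 0, -0.6], -1],
    [[0, 0, 0], [0, 0, -0.4], -1],
    [[0, 0, 0], [0, 0, -0.3], -1],
    [[0, 0, 0], [-0.2, 0, -0.2], -1],
    [[0, 0, 0], [-0.25, 0, -0.2], -1],
    [[0, 0, 0], [-0.25, 0, -0.2], -1],
  ],
)

```text
time_s: 4.7
ee_pos: [0.5636, 0.2443, 0.2668]
tool_rot: [[0.994, -0.107, 0.002], [-0.107, -0.994, 0.001], [0.002, -0.001, -1.0]]
force: [2.7, 1.6, 1.4]
grip_width: 0.005
grasp_force: 1.2
```

Call:
arm_command(
  commands=[
    [[0, 0, 0], [-0.2, 0.1, -0.3], -1],
    [[0, 0, 0], [-0.2, 0.1, -0.3], -1],
    [[0, 0, 0], [-0.22, 0.02, -0.24], -1],
    [[0, 0, 0], [-0.22, 0.02, -0.24], -1],
    [[0, 0, 0], [-0.2, 0.02, -0.25], -1],
    [[0, 0, 0], [-0.2, 0.02, -0.25], -1],
    [[0, 0, 0], [-0.18, 0.02, -0.27], -1],
    [[0, 0, 0], [-0.18, 0.02, -0.27], -1],
  ],
)

```text
time_s: 5.37
ee_pos: [0.5234, 0.2524, 0.2125]
tool_rot: [[0.994, -0.107, -0.0], [-0.107, -0.994, 0.0], [-0.0, -0.0, -1.0]]
force: [1.0, 1.0, 1.9]
grip_width: 0.006
grasp_force: 0.8
```

Call:
arm_command(
  commands=[
    [[0, 0, 0], [-0.16, 0.02, -0.28], -1],
    [[0, 0, 0], [-0.16, 0.02, -0.28], -1],
    [[0, 0, 0], [-0.14, 0.02, -0.29], -1],
    [[0, 0, 0], [-0.14, 0.02, -0.29], -1],
    [[0, 0, 0], [-0.11, 0.02, -0.3], -1],
    [[0, 0, 0], [-0.11, 0.02, -0.3], -1],
    [[0, 0, 0], [-0.08, 0.02, -0.3], -1],
    [[0, 0, 0], [-0.08, 0.02, -0.3], -1],
  ],
)

```text
time_s: 6.03
ee_pos: [0.4991, 0.2562, 0.1538]
tool_rot: [[0.994, -0.107, -0.0], [-0.107, -0.994, -0.0], [-0.0, 0.0, -1.0]]
force: [0.8, -0.7, 2.0]
grip_width: 0.005
grasp_force: 0.6
```

Call:
arm_command(
  commands=[
    [[0, 0, 0], [-0.03, 0, -0.2], -1],
    [[0, 0, 0], [-0.03, 0, -0.2], -1],
    [[0, 0, 0], [-0.03, 0, -0.2], -1],
    [[0, 0, 0], [-0.02, 0, -0.15], -1],
    [[0, 0, 0], [-0.02, 0, -0.15], -1],
    [[0, 0, 0], [-0.01, 0, -0.12], -1],
    [[0, 0, 0], [0, 0, -0.1], -1],
    [[0, 0, 0], [0, 0, -0.08], -1],
  ],
)

```text
time_s: 6.7
ee_pos: [0.4958, 0.2563, 0.1244]
tool_rot: [[0.994, -0.107, -0.0], [-0.107, -0.994, -0.0], [-0.0, 0.0, -1.0]]
force: [-1.3, 0.1, 0.4]
grip_width: 0.008
grasp_force: 0.5
```

Call:
arm_command(
  commands=[
    [[0, 0, 0], [0, 0, -0.06], -1],
    [[0, 0, 0], [0, 0, -0.05], -1],
    [[0, 0, 0], [0, 0, 0], -1],
  ],
)

```text
time_s: 6.95
ee_pos: [0.4959, 0.2563, 0.1227]
tool_rot: [[0.994, -0.107, 0.0], [-0.107, -0.994, 0.0], [0.0, -0.0, -1.0]]
force: [-5.2, -2.4, 8.8]
grip_width: 0.011
grasp_force: 4.4
```

Call:
arm_command(
  commands=[
    [[0, 0, 0], [0, 0, -0.04], -1],
    [[0, 0, 0], [0, 0, -0.02], -1],
    [[0, 0, 0], [0, 0, 0], -1],
  ],
)

```text
time_s: 7.2
ee_pos: [0.496, 0.2563, 0.1226]
tool_rot: [[0.994, -0.107, 0.001], [-0.107, -0.994, 0.0], [0.001, -0.0, -1.0]]
force: [-11.6, -6.1, 21.5]
grip_width: 0.007
grasp_force: 11.0
```

Call:
arm_command(
  commands=[
    [[0, 0, 0], [0, 0, 0.2], -1],
    [[0, 0, 0], [0, 0, 0.6], -1],
    [[0, 0, 0], [0, 0, 1], -1],
    [[0, 0, 0], [0, 0, 1], -1],
    [[0, 0, 0], [0, 0, 1], 1],
    [[0, 0, 0], [0.2, -0.4, 1], 1],
    [[0, 0, 0], [0.2, -0.4, 1], 1],
    [[0, 0, 0], [0.2, -0.2, 1], 1],
  ],
)

```text
time_s: 7.87
ee_pos: [0.511, 0.2305, 0.2918]
tool_rot: [[0.994, -0.107, 0.001], [-0.107, -0.994, -0.0], [0.001, 0.0, -1.0]]
force: [1.3, 0.1, -0.3]
grip_width: 0.242
grasp_force: 0.0
```

Call:
arm_command(
  commands=[
    [[0, 0, 0], [0, 0, 0], 1],
  ],
)

```text
time_s: 7.95
ee_pos: [0.5124, 0.2308, 0.2957]
tool_rot: [[0.994, -0.108, 0.006], [-0.108, -0.994, 0.002], [0.006, -0.003, -1.0]]
force: [-0.0, -0.0, 0.4]
grip_width: 0.317
grasp_force: 0.0
```

```bash
python3 - <<'E'
from fit import *
f=shot("wrist","w1"); p=[.571,.248,-.1117]
P=lid2w(p,0,[[-.07,.06,.012],[-.07,-.06,.012],[-.15,.06,.012],[-.15,-.06,.012]])
print(proj(f,P).round(1).tolist(), np.array(f["mount"]).round(3).tolist())
E
```

```text
[[211.9, 92.8], [365.1, 92.8], [217.6, 193.0], [361.9, 193.5]] [[0.001, -0.954, -0.3, 0.084], [1.0, 0.001, 0.0, 0.001], [0.0, -0.3, 0.954, -0.167], [0.0, 0.0, 0.0, 1.0]]
```

View pics/w1.png

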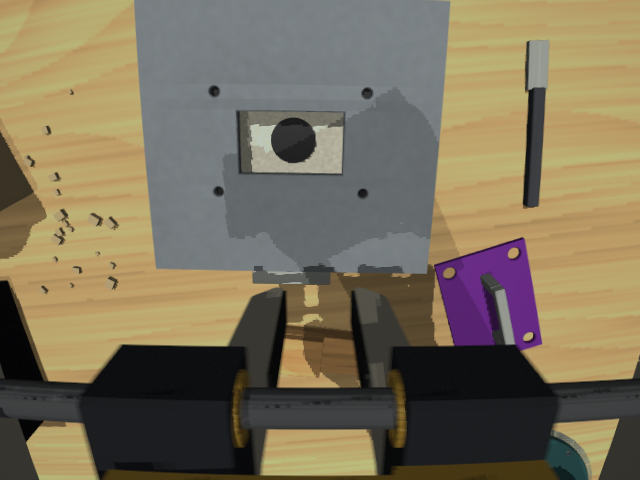

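The wrist picture shows the lid shut, with thread holes at about (214,91), (367,93), (218,191) and (363,193). The prediction was within 2 px, so I'll refine the port from these.

```bash
cat > blob.py <<'E'
from fit import *
def dark(im,u,r=7):
    g=cv2.cvtColor(np.array(im),cv2.COLOR_RGB2GRAY).astype(float); x,y=map(int,np.round(u))
    w=g[y-r:y+r+1,x-r:x+r+1]; m=np.clip(np.median(w)-12-w,0,None); Y,X=np.mgrid[y-r:y+r+1,x-r:x+r+1]
    return [(m*X).sum()/m.sum(),(m*Y).sum()/m.sum()]
HL=[[-.07,.06,.012],[-.07,-.06,.012],[-.15,.06,.012],[-.15,-.06,.012]]
def fitport(f,u0):
    h=np.array([dark(f["pixels"],u) for u in u0])
    r=least_squares(lambda q:(proj(f,lid2w(q,0,HL))-h).ravel(),[.571,.248,-.11])
    return h,r
E
python3 - <<'E'
from blob import *
f=load("w1"); h,r=fitport(f,[[214,91],[367,93],[218,191],[363,193.5]])
print(h.round(1).tolist(),r.x.round(4),r.fun.round(1))
t=shot("top","top2"); print(bot.get_state()["ee_pos"])
print(proj(t,lid2w([.571,.248,-.1117],0,HL)).round(1).tolist())
E
```

```text
[[213.5, 90.5], [366.7, 92.3], [218.2, 190.7], [362.2, 192.9]] [ 0.572   0.247  -0.1232] [-0.1 -0.1  0.1 -0.1 -0.3  0.1  0.2  0.1]
[0.51127423 0.23118702 0.29101946]
[[139.9, 186.3], [198.6, 194.2], [133.2, 225.3], [192.4, 233.3]]
```

Call:
arm_command(
  commands=[
    [[0, 0, 1], [0.1, -1, 0.2], 1],
    [[0, 0, 1], [0.1, -1, 0], 1],
    [[0, 0, 1], [0.1, -1, 0], 1],
    [[0, 0, 1], [0.1, -1, 0], 1],
    [[0, 0, 1], [0.1, -1, 0], 1],
    [[0, 0, 1], [0.1, -1, 0], 1],
    [[0, 0, 1], [0.1, -1, 0], 1],
    [[0, 0, 1], [0.1, -1, 0], 1],
  ],
)

```text
time_s: 8.72
ee_pos: [0.5305, 0.0303, 0.2939]
tool_rot: [[0.741, 0.672, -0.002], [0.672, -0.741, -0.0], [-0.001, -0.001, -1.0]]
force: [0.2, 0.3, -0.3]
grip_width: 0.97
grasp_force: 0.0
```

Call:
arm_command(
  commands=[
    [[0, 0, 1], [0.1, -1, 0], 1],
    [[0, 0, 1], [0.1, -1, 0], 1],
    [[0, 0, 1], [0.1, -1, 0], 1],
    [[0, 0, 1], [0.1, -1, 0], 1],
    [[0, 0, 1], [0.1, -1, 0], 1],
    [[0, 0, 1], [0.1, -1, 0], 1],
    [[0, 0, 1], [0.1, -1, 0], 1],
    [[0, 0, 1], [0.1, -1, 0], 1],
  ],
)

```text
time_s: 9.38
ee_pos: [0.5506, -0.1696, 0.2939]
tool_rot: [[-0.003, 1.0, -0.002], [1.0, 0.003, 0.001], [0.001, -0.002, -1.0]]
force: [0.5, 0.4, 0.3]
grip_width: 1.001
grasp_force: 0.0
```

Call:
arm_command(
  commands=[
    [[0, 0, 0.3], [0.3, -0.8, 0], 1],
    [[0, 0, 0.3], [0.3, -0.8, -0.3], 1],
    [[0, 0, 0], [0.3, -0.8, -0.6], 1],
    [[0, 0, 0], [0.3, -0.8, -0.8], 1],
    [[0, 0, 0], [0, -0.8, -0.8], 1],
    [[0, 0, 0], [0, 0, -0.4], 1],
    [[0, 0, 0], [0, 0, 0], 1],
  ],
)

```text
time_s: 9.97
ee_pos: [0.5798, -0.2685, 0.2186]
tool_rot: [[-0.059, 0.998, -0.005], [0.998, 0.059, 0.003], [0.003, -0.005, -1.0]]
force: [-0.3, 0.5, 0.5]
grip_width: 1.002
grasp_force: 0.0
```

```bash
python3 - <<'E'
from fit import *
f=shot("wrist","w2"); p=[.581,-.2728,.0683]
P=box2w(p,[[.04,.06,.046],[.04,-.06,.046],[-.04,.06,.046],[-.04,-.06,.046],[0,.046,.092],[0,-.046,.092]])
u=proj(f,P); print(u.round(1).tolist(), bot.get_state()["ee_pos"])
im=cv2.imread("pics/w2.png")
for a in u: cv2.circle(im,tuple(int(round(v)) for v in a),2,(0,0,255),-1)
cv2.imwrite("pics/w2c.png",im)
E
```

```text
[[370.2, 143.9], [366.4, 282.3], [270.4, 144.7], [276.0, 282.8], [320.4, 169.7], [321.2, 289.8]] [ 0.58026898 -0.26807691  0.22092265]
```

View pics/w2c.png

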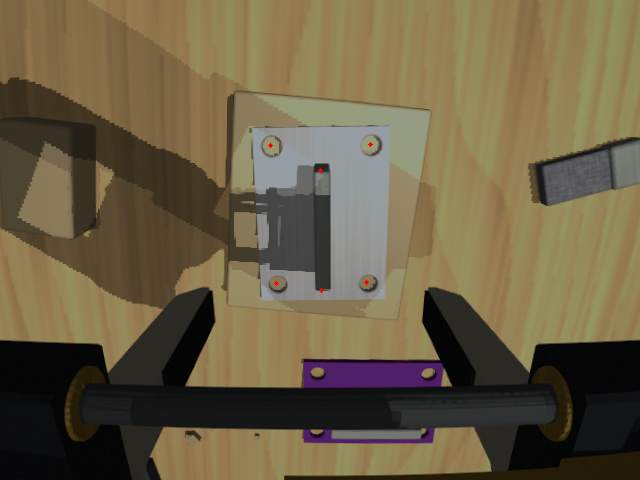

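The silver plate sits on the cream slab with its holes within 1–2 px of the prediction. The handle runs from (320,165) to (321,290), centred between the fingers. I'll descend and grip.

Call:
arm_command(
  commands=[
    [[0, 0, 0.08], [0.05, -0.2, -0.8], 1],
    [[0, 0, 0], [0, 0, -1], 1],
    [[0, 0, 0], [0, 0, -1], 1],
    [[0, 0, 0], [0, 0, -1], 1],
    [[0, 0, 0], [0, 0, -0.9], 1],
    [[0, 0, 0], [0, 0, -0.7], 1],
    [[0, 0, 0], [0, 0, -0.5], 1],
    [[0, 0, 0], [0, 0, -0.2], 1],
  ],
)

```text
time_s: 10.68
ee_pos: [0.582, -0.2727, 0.0695]
tool_rot: [[-0.07, 0.998, -0.001], [0.998, 0.07, 0.001], [0.001, -0.001, -1.0]]
force: [-0.9, 0.1, 0.9]
grip_width: 1.0
grasp_force: 0.0
```

Call:
arm_command(
  commands=[
    [[0, 0, 0], [0, 0, 0], -1],
    [[0, 0, 0], [0, 0, 0], -1],
    [[0, 0, 0], [0, 0, 0], -1],
    [[0, 0, 0], [0, 0, 0], -1],
    [[0, 0, 0], [0, 0, 0], -1],
    [[0, 0, 0], [0, 0, 0], -1],
    [[0, 0, 0], [0, 0, 0], -1],
    [[0, 0, 0], [0, 0, 0], -1],
  ],
  force=45,
)

```text
time_s: 11.35
ee_pos: [0.5821, -0.2737, 0.0705]
tool_rot: [[-0.069, 0.998, 0.0], [0.998, 0.069, -0.0], [-0.0, 0.0, -1.0]]
force: [0.4, 0.4, -0.1]
grip_width: 0.48
grasp_force: 0.0
```

Call:
arm_command(
  commands=[
    [[0, 0, 0], [0, 0, 0], -1],
    [[0, 0, 0], [0, 0, 0], -1],
    [[0, 0, 0], [0, 0, 0], -1],
    [[0, 0, 0], [0, 0, 0], -1],
  ],
  force=45,
)

```text
time_s: 11.68
ee_pos: [0.5821, -0.2737, 0.0704]
tool_rot: [[-0.069, 0.998, -0.0], [0.998, 0.069, 0.0], [0.0, -0.0, -1.0]]
force: [0.0, 0.1, -0.2]
grip_width: 0.19
grasp_force: 0.0
```

Call:
arm_command(
  commands=[
    [[0, 0, 0], [0, 0, -0.14], -1],
    [[0, 0, 0], [0, 0, 0], -1],
    [[0, 0, 0], [0, 0, 0], -1],
    [[0, 0, 0], [0, 0, 0], -1],
    [[0, 0, 0], [0, 0, 0], -1],
    [[0, 0, 0], [0, 0, 0], -1],
  ],
  force=50,
)

```text
time_s: 12.18
ee_pos: [0.5824, -0.2739, 0.0678]
tool_rot: [[-0.069, 0.998, 0.001], [0.998, 0.069, -0.001], [-0.001, 0.001, -1.0]]
force: [-3.0, 0.9, 10.5]
grip_width: 0.123
grasp_force: 50.0
```

Call:
arm_command(
  commands=[
    [[0, 0, 0], [0, 0, 0.2], -1],
    [[0, 0, 0], [0, 0, 0.5], -1],
    [[0, 0, 0], [0, 0, 0.7], -1],
    [[0, 0, 0], [0, 0, 0.8], -1],
    [[0, 0, 0], [0, 0, 0.8], -1],
    [[0, 0, 0], [0, 0, 0.8], -1],
    [[0, 0, 0], [0, 0.3, 0.8], -1],
    [[0, 0, 0], [0, 0.6, 0.6], -1],
  ],
)

```text
time_s: 12.85
ee_pos: [0.582, -0.2518, 0.199]
tool_rot: [[-0.068, 0.998, 0.001], [0.998, 0.068, -0.001], [-0.001, 0.001, -1.0]]
force: [-0.2, -0.1, -4.1]
grip_width: 0.119
grasp_force: 50.0
```

Call:
arm_command(
  commands=[
    [[0, 0, -0.2], [0, 0.8, 0], -1],
    [[0, 0, -0.2], [0, 0.9, 0], -1],
    [[0, 0, -0.2], [0, 0.9, 0], -1],
    [[0, 0, -0.2], [0, 0.9, 0], -1],
    [[0, 0, -0.2], [0, 0.9, 0], -1],
    [[0, 0, -0.2], [0, 0.9, 0], -1],
    [[0, 0, -0.2], [0, 0.9, 0], -1],
    [[0, 0, -0.2], [0, 0.9, 0], -1],
  ],
)

```text
time_s: 13.52
ee_pos: [0.5816, -0.0718, 0.1971]
tool_rot: [[0.099, 0.995, -0.0], [0.995, -0.099, 0.0], [0.0, -0.0, -1.0]]
force: [0.6, -0.5, -4.8]
grip_width: 0.121
grasp_force: 50.0
```

Call:
arm_command(
  commands=[
    [[0, 0, -0.2], [-0.05, 0.9, 0], -1],
    [[0, 0, 0], [-0.05, 0.9, 0], -1],
    [[0, 0, 0], [-0.05, 0.9, 0], -1],
    [[0, 0, 0], [-0.05, 0.9, 0], -1],
    [[0, 0, 0], [-0.05, 0.9, 0], -1],
    [[0, 0, 0], [-0.05, 0.9, 0], -1],
    [[0, 0, 0], [-0.05, 0.9, 0], -1],
    [[0, 0, 0], [-0.05, 0.9, 0], -1],
  ],
)

```text
time_s: 14.18
ee_pos: [0.5713, 0.1081, 0.1972]
tool_rot: [[0.119, 0.993, -0.0], [0.993, -0.119, 0.0], [0.0, -0.0, -1.0]]
force: [0.4, -0.0, -4.4]
grip_width: 0.12
grasp_force: 50.0
```

Call:
arm_command(
  commands=[
    [[0, 0, 0], [0, 0.9, 0], -1],
    [[0, 0, 0], [0, 0.9, 0], -1],
    [[0, 0, 0], [0, 0.9, 0], -1],
    [[0, 0, 0], [0, 0.9, 0], -1],
    [[0, 0, 0], [0, 0.9, 0], -1],
    [[0, 0, 0], [0, 0.7, 0], -1],
    [[0, 0, 0], [0, 0.36, 0], -1],
    [[0, 0, 0], [0, 0, 0], -1],
  ],
)

```text
time_s: 14.85
ee_pos: [0.5714, 0.2471, 0.1969]
tool_rot: [[0.117, 0.993, -0.001], [0.993, -0.117, 0.0], [0.0, -0.001, -1.0]]
force: [0.5, 0.1, -4.5]
grip_width: 0.122
grasp_force: 50.0
```

```bash
python3 - <<'E'
from fit import *
f=shot("wrist","w3"); s=bot.get_state(); print(s["ee_pos"],np.array(s["tool_rot"]).round(4).tolist())
T=np.array(s["tool_rot"]); yaw=np.arctan2(T[1,0],T[0,0])-np.pi/2
z=s["ee_pos"][2]-.0278+.006
P=box2w([*s["ee_pos"][:2],yaw],[[.04,.06,z],[.04,-.06,z],[-.04,.06,z],[-.04,-.06,z]])
u=proj(f,P); v=proj(f,lid2w([.572,.247,-.1175],0,[[-.07,.06,.012],[-.07,-.06,.012],[-.15,.06,.012],[-.15,-.06,.012]]))
print("plate",u.round(1).tolist(),"thr",v.round(1).tolist())
im=np.array(f["pixels"])[:,:,::-1]
rows=[cv2.convertScaleAbs(cv2.resize(im[int(a[1])-25:int(a[1])+25,int(a[0])-33:int(a[0])+33],(400,300),interpolation=2),alpha=1.6) for a in u]
cv2.imwrite("pics/w3c.png",np.vstack([np.hstack(rows[:2]),np.hstack(rows[2:])]))
E
```

```text
[0.57159125 0.24593938 0.19682509] [[0.1179, 0.993, -0.0005], [0.993, -0.1179, -0.0003], [-0.0003, -0.0005, -1.0]]
plate [[408.1, 164.4], [392.7, 387.4], [231.1, 164.1], [245.5, 387.2]] thr [[389.7, 150.3], [380.2, 335.5], [249.9, 150.2], [258.8, 335.4]]
```

View pics/w3c.png

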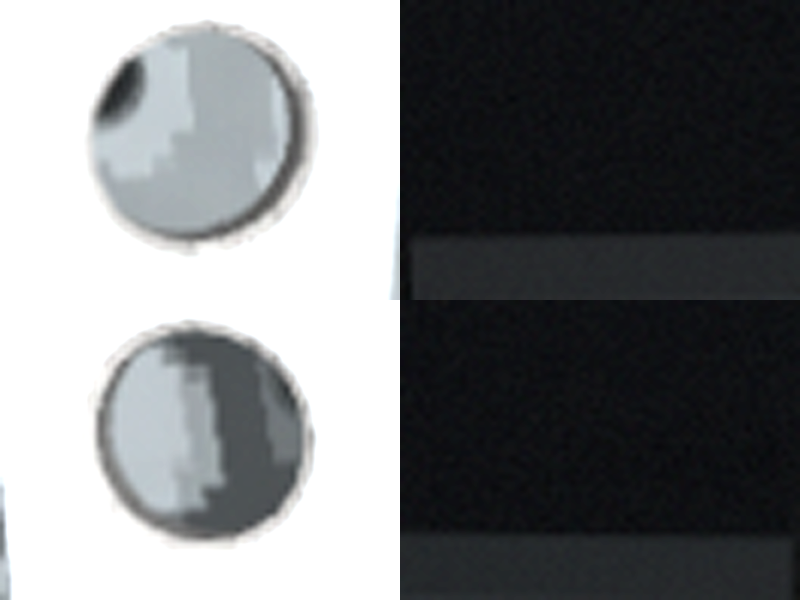

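The near holes sit about 1.4 mm to +y of the TCP prediction, which matches where I gripped. The plate centre is therefore over the port, so I'll lower to 15 mm.

Call:
arm_command(
  commands=[
    [[0, 0, 0], [0.01, 0, -0.3], -1],
    [[0, 0, 0], [0, 0, -0.35], -1],
    [[0, 0, 0], [0, 0, -0.3], -1],
    [[0, 0, 0], [0, 0, -0.2], -1],
    [[0, 0, 0], [0, 0, -0.12], -1],
    [[0, 0, 0], [0, 0, 0], -1],
    [[0, 0, 0], [0, 0, 0], -1],
    [[0, 0, 0], [0, 0, 0], -1],
  ],
)

```text
time_s: 15.57
ee_pos: [0.5725, 0.2453, 0.1656]
tool_rot: [[0.119, 0.993, 0.0], [0.993, -0.119, 0.0], [0.0, 0.0, -1.0]]
force: [-0.0, 0.0, -3.3]
grip_width: 0.125
grasp_force: 50.0
```

```bash
python3 - <<'E'
from fit import *
s=bot.get_state(); print(s["ee_pos"],np.array(s["tool_rot"]).round(4).tolist(),s["force"])
f=shot("wrist","w4"); t=shot("top","top4")
im=np.array(f["pixels"])[:,:,::-1]; tm=np.array(t["pixels"])[:,:,::-1]
T=np.array(s["tool_rot"]); yaw=np.arctan2(T[1,0],T[0,0])-np.pi/2
z=s["ee_pos"][2]-.0278+.006; c=np.array(s["ee_pos"])+T[:,0]*.00135
u=proj(f,box2w([c[0],c[1],yaw],[[.04,.06,z],[-.04,.06,z]])); v=proj(f,lid2w([.572,.247,-.1175],0,[[-.07,.06,.012],[-.15,.06,.012]]))
print("plate",c,yaw,u.round(1).tolist(),"thr",v.round(1).tolist())
C=[cv2.convertScaleAbs(cv2.resize(im[int(a[1])-25:int(a[1])+25,int(a[0])-33:int(a[0])+33],(400,300),interpolation=2),alpha=1.6) for a in u]
k=cv2.resize(tm[160:260,100:233],(400,300),interpolation=2)
m=proj(load("side"),[[.572,.247,.13]])[0]; g=shot("side","side4"); a=m.astype(int)
k2=cv2.resize(np.array(g["pixels"])[:,:,::-1][a[1]-60:a[1]+90,a[0]-100:a[0]+100],(400,300),interpolation=2)
cv2.imwrite("pics/w4c.png",np.vstack([np.hstack(C),np.hstack([k,k2])]))
E
```

```text
[0.57250596 0.24526924 0.16555046] [[0.1193, 0.9929, 0.0005], [0.9929, -0.1193, 0.0002], [0.0002, 0.0005, -1.0]] [-0.00776459  0.01121549 -3.27869165]
plate [0.57266702 0.2466096  0.16555076] -0.11959415044567878 [[407.6, 158.8], [229.9, 158.7]] thr [[397.2, 153.0], [236.9, 153.2]]
```

View pics/w4c.png

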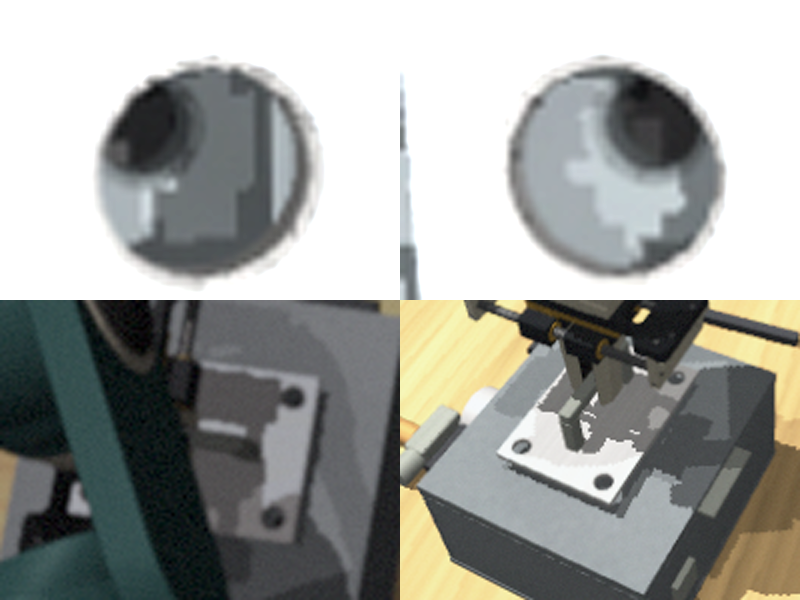

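The wrist crops show the threaded holes inside the plate's near holes, with the plate clear of the lid. I'll measure the relative offset from the top, side and wrist pictures.

```bash
python3 - <<'E'
from fit import *
t,w,g=load("top4"),load("w4"),load("side4")
p=[.572,.247,-.1195]
HL=[[-.07,.06,.012],[-.15,.06,.012],[-.07,-.06,.012],[-.15,-.06,.012]]
S=[[.04,.06],[-.04,.06],[.04,-.06],[-.04,-.06]]
pl=lambda q:box2w(q,[[*a,q[3]] for a in S])
for n,f in(("top",t),("wrist",w),("side",g)):
    q=[.572,.247,-.1195,.1435]
    print(n,"hole",proj(f,pl(q)).round(1).tolist(),"thr",proj(f,lid2w(p,0,HL)).round(1).tolist())
im=lambda f:np.array(f["pixels"])[:,:,::-1]
def crop(f,c,k=12):
    c=np.round(c).astype(int); return cv2.convertScaleAbs(cv2.resize(im(f)[c[1]-12:c[1]+13,c[0]-12:c[0]+13],(260,260),interpolation=cv2.INTER_CUBIC),alpha=1.4),c
ut=proj(t,pl(q)); us=proj(g,pl(q)); L=[]
for f,c in((t,ut[2]),(t,ut[3]),(g,us[0]),(g,us[1]),(g,us[2]),(g,us[3])):
    a,c=crop(f,c); L.append(a); print(c)
cv2.imwrite("pics/m.png",np.vstack([np.hstack(L[:3]),np.hstack(L[3:])]))
E
```

```text
top hole [[136.7, 183.4], [129.5, 223.2], [196.6, 191.9], [189.9, 231.9]] thr [[140.6, 185.6], [133.6, 224.6], [199.3, 193.9], [192.7, 233.1]]
wrist hole [[405.9, 158.1], [228.4, 158.0], [391.1, 382.8], [243.4, 382.8]] thr [[397.4, 153.1], [237.1, 153.1], [385.4, 360.6], [249.3, 360.6]]
side hole [[203.2, 338.7], [244.2, 356.2], [241.9, 289.8], [280.3, 303.9]] thr [[205.5, 346.2], [245.8, 363.6], [243.3, 297.5], [281.1, 311.6]]
[197 192]
[190 232]
[203 339]
[244 356]
[242 290]
[280 304]
```

View pics/m.png

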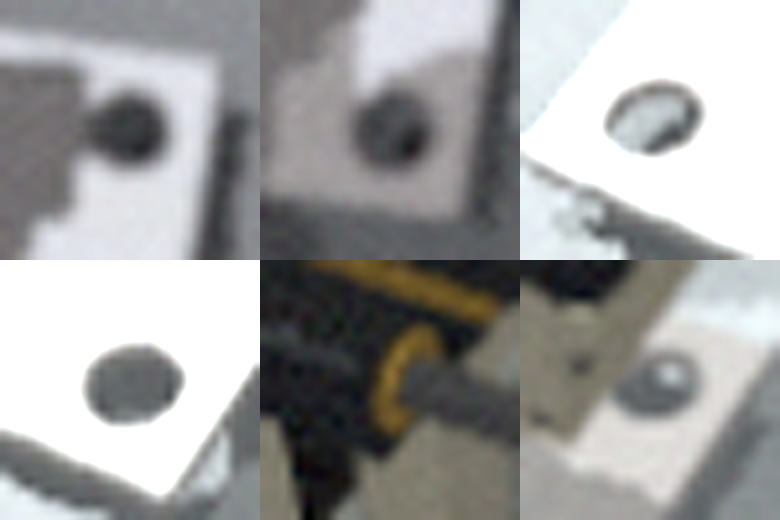

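All the measurements agree: the plate is about 1.1 mm too far toward −y and 0.4 mm toward +x, at the right height. I'll nudge it and let it settle.

Call:
arm_command(
  commands=[
    [[0, 0, 0], [-0.016, 0.044, -0.01], -1],
    [[0, 0, 0], [0, 0, 0], -1],
    [[0, 0, 0], [0, 0, 0], -1],
    [[0, 0, 0], [0, 0, 0], -1],
    [[0, 0, 0], [0, 0, 0], -1],
    [[0, 0, 0], [0, 0, 0], -1],
    [[0, 0, 0], [0, 0, 0], -1],
    [[0, 0, 0], [0, 0, 0], -1],
  ],
)

```text
time_s: 16.38
ee_pos: [0.5719, 0.2464, 0.1649]
tool_rot: [[0.119, 0.993, -0.0], [0.993, -0.119, 0.0], [0.0, -0.0, -1.0]]
force: [-0.5, -0.2, -3.8]
grip_width: 0.124
grasp_force: 50.0
```

```bash
python3 - <<'E'
from fit import *
s=bot.get_state(); print(s["time_s"],s["ee_pos"],s["qvel"])
f=shot("wrist","w5"); g=cv2.cvtColor(np.array(f["pixels"]),cv2.COLOR_RGB2GRAY)
# plate hole outlines: non-white blob within bright plate; thread: darkest blob inside
for c in((408,160),(231,160)):
    w=g[c[1]-25:c[1]+26,c[0]-25:c[0]+26]
    n,l,st,ce=cv2.connectedComponentsWithStats((w<150).astype(np.uint8)); i=max(range(1,n),key=lambda i:st[i,4]*(np.linalg.norm(ce[i]-25)<12))
    h=l==i; d=(w<45)&h; y,x=np.nonzero(d)
    print("hole",ce[i]+np.array(c)-25,st[i].tolist(),"thread",x.mean()+c[0]-25,y.mean()+c[1]-25,d.sum())
E
```

```text
16.3833 [0.5719436  0.24638676 0.16487118] [ 0.02636312 -0.01662022  0.01553932  0.0572072  -0.13878486 -0.01279565]
hole [407.79586331 161.14118705] [7, 8, 38, 38, 1112] thread 399.75141242937855 155.75141242937852 177
hole [231.02795899 160.91425909] [7, 8, 37, 37, 1073] thread 239.37931034482756 154.7103448275862 145
```

```bash
python3 -c "
from workcell import order; print(order.sign_off())"
```

```text
the job is handed in; nothing more can be done
None
```

I shut the lid gently, and the silver cover plate is now held level and steady about 15 mm above it. The two plate holes I could check last are within about 0.6 mm of their threaded holes, and the job is handed in at 16.4 s with no verdict shown.

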